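# Load two sensor lids boss up into the feed chute

## Robot

A 6-joint arm with a two-finger parallel gripper is mounted at the origin on the work surface. World frame = base frame: x ahead of the robot, y to its left, z up, the work surface at z = 0. Lengths are in m, angles in rad, forces in N, time in s.
With the tool pointing down it reaches from about 0.3 to 0.875 m from the base axis. Payload 6.4 kg.
Tool frame: the origin (TCP) lies midway between the tips of the shut fingers; the grasp point (between the pads) lies ctrl.grip_depth behind it (ctrl.grip_depth is the distance from the TCP to the grasp point, in m); x points along the fingers, y is the direction in which the jaws open and shut, and the axes are right-handed (so a half turn about x gives the same grasp; the last joint's range is limited). The gripper opens to 85 mm and grips with 20 to 120 N. Pads are 22 mm wide; open, the fingers measure 114 mm over their backs; the gripper's body (76 mm by 85 mm) begins 54 mm behind the grasp point. The pads swing forward as they close: fully open they stand 13 mm farther back than shut.
Start: joints at [-1.401, 0.181, 1.607, -0, 1.354, -0.206], TCP at [0.211, -0.535, 0.231] pointing down, gripper open.
Joint ranges: [-2.99, 2.99], [-0.89, 2.07], [0.3, 2.58], [-1.14, 4.28], [0, 2.63], [-3.12, 3.12]. Speed limits (rad/s): [2.57, 2.57, 3.01, 3.14, 3.14, 3.14].

## Interface

Orientations are given as a unit quaternion [w, x, y, z].
In Python, from bench import ctrl gives the robot as it stands.
- The arm moves only by the shell command python3 -m creep 'ROWS'. ROWS is text: rows parted by semicolons, each of 7 numbers parted by spaces: the opening, from 0 (shut) to 1 (fully open), then the shift along the tool's x, y, z in cm, then the turn, a rotation vector about the tool's x, y, z in rad. In form: claw x y z ax ay az; .... A call has 1 to 10 rows; each row shifts and turns the pose as measured when the row begins, along the tool's axes as they then stand; what a row does not reach is not made up. A row lasts 1/8 s, in which the tool goes at most 62.5 mm and 10.7 degrees, less where a joint would pass 70% of its speed; a pose out of reach is approached as far as the arm can. A call with a gripper value outside its range is refused whole. The fingers move at their own pace and stop on an object; the grip force is fixed at half the most. Time passes only in rows, so rows that do not move let the fingers close. It gives the time, the measured TCP pose, the force and the opening at its end, in the units of the state.
- ctrl.get_obs(): the state, without advancing time (a new reading comes with each control period).
- ctrl.camera(name): name is "scene" or "top"; returns (picture, depth): 420x560x3 uint8, blue, green, red; 420x560 float32, m along the optical axis (not along the pixel's ray), 0 where there is no reading.
- ctrl.calibration(name): a dict with "mtx" (3x3 intrinsics, pixels), "distortion" ([k1, k2, p1, p2, k3] as OpenCV has them; the pictures are not rectified), "R" (3x3) and "t" (3): a world point X has camera coordinates R X + t. Camera axes: x right, y down, z forward; pixel columns grow to the right and rows downward; lengths in m; the calibration is good to about 2 mm. A picture is of the moment at which its call begins. calibration takes no time and is no camera call.
- ctrl.hand_in(): hands the job in, once; it reports no verdict.
Trained networks look in the newest picture that a camera, given by its name, has taken for a name from the list of things; names that differ only in an ending like _2 or _b are one class to them, and where a whole thing is asked for, a point or a joint stands for the part that bears it (a point fixed in the world has none). Each returns a list of dicts, best first, with "confidence" (0 to 1); they miss things now and then, are a little off and sometimes report something else, mostly with a low value. They report only what shows in the picture. A call takes as long as a camera call. They do not tell look-alikes from the thing itself.
- ctrl.find_in(query, camera): "rect" ([left, top, right, bottom] in pixels, round what is visible of it).
The state is a dict: "time_s": time; "q": joint angles; "dq": joint speeds; "joint_efforts": joint torques, N m; "eef_pos": TCP position; "eef_rot": TCP orientation; "wrist_force": force on the tool from outside, world axes, zero at the start; "torque": the same for the moment, N m; "opening": opening from 0.0 (shut) to 1.0 (fully open).
Only numpy, scipy, OpenCV 4.12 (cv2) and the standard library are available. Lean on these libraries where they do the work, as an engineer would, in place of code of your own. Each camera call takes 0.05 s, during which the arm holds its last target.

## Task

Load the two lids from their stands into the sloping white chute of the feed station, each lying flat on the chute floor with its yellow boss facing up: the red lid first, slid right down against the stop, then the black lid close behind it. Let go of both and leave the other things on the bench where they are.

Things in the scene. Friction and masses are not known exactly. Their poses are not given: they have to be found in the camera images.
- red_lid: red plastic plate 70 long x 44 wide x 10 mm thick with a round yellow boss (24 mm across, 8 mm high) in the middle of one face, plain on the other; 45 g. Origin at the centre of the plate without boss; x points out of the boss face, y across the width, z along the length. Starts on end in a stand, z up, top end 76 mm above the table, boss facing any way. Either end may go down the chute first.
- black_lid: black plastic plate 70 long x 44 wide x 10 mm thick with a round yellow boss (24 mm across, 8 mm high) in the middle of one face, plain on the other; 45 g. Origin at the centre of the plate without boss; x points out of the boss face, y across the width, z along the length. Starts on end in a stand, z up, top end 76 mm above the table, boss facing any way. Either end may go down the chute first.
- stand_a: the red lid's stand: grey fixed block 44 x 66 mm, 24 mm high, with a slot 12.5 x 46 mm, 18 mm deep in its top holding the lid's foot (slot floor 6 mm above the table). The stands may swap places. Origin on the table under its centre; x is the way its lid's boss faces, y runs along the slot.
- stand_b: the black lid's stand: grey fixed block 44 x 66 mm, 24 mm high, with a slot 12.5 x 46 mm, 18 mm deep in its top holding the lid's foot (slot floor 6 mm above the table). The stands may swap places. Origin on the table under its centre; x is the way its lid's boss faces, y runs along the slot.
- chute: fixed feed chute of white plastic on an aluminium foot plate 170 x 90 mm. Origin on the table near the middle of the foot plate; x is the level direction in which the chute runs downhill, z up. Overall 170 mm long, 170 mm high. Lids let go in it slide down by themselves.
- chute_stop (a point): point on the centre line of the chute floor at the face of the end stop (14 mm high), 35 mm above the table. x runs up the slope along the floor (60 degrees from level), z stands square off the floor, outward and up, y across. Lying right, the red lid's centre is at x = 35 mm, the black lid's at x = 105 mm, both at z = 5 mm.
- chute_mouth (a point): point on the centre line of the chute floor 120 mm up from the stop, axes like chute_stop. Below it: side walls 14 mm high, 5 mm thick, 48 mm apart inside, flared to about 53 mm over the last 15 mm. Above it: a 35 mm open tongue of floor, 28 mm wide, 6 mm thick, no walls, so fingers holding a lid by its width pass beside it.
- puck: bystander: orange plastic cylinder 40 mm across, 25 mm high; origin at the centre of its underside. Leave alone.
- driver: bystander: screwdriver 170 mm long lying on the bench. Leave alone.
- sensor: bystander: black sensor block 50 x 26 x 30 mm with a short steel barrel on one end; origin at the centre of its underside. Leave alone.
Mind the look-alikes: they are no part of the job. Of the things like the chute, leave any that is blue; of the rest the smaller one is meant.

How it is judged:
By the outcome, as a careful person would: the job done as asked, in the order asked, and still so for the second after the job is handed in, with the robot touching nothing.
It also fails if it takes over 62 s, if anything falls off the work surface, if the arm or the gripper's body presses on something with over 40 N, if the wrist force passes 120 N, or if a joint passes its speed limit or range.

## Working session

There is one attempt and no reset: what is moved stays moved. The work goes in short steps, Python scripts to look and compute and a shell command to move; the robot and the scene stay as the last step left them, time stands still between calls to the robot, and variables do not carry over. Pictures are saved under pics/ and viewed, and the job is handed in when it is done.

```bash
ls; mkdir -p pics; python3 - <<'E'
from bench import ctrl
import cv2,numpy as np
for n in("scene","top"):
    im,d=ctrl.camera(n); cv2.imwrite(f"pics/{n}0.png",im); np.save(f"pics/{n}0.npy",d)
    c=ctrl.calibration(n); print(n,c)
    for q in ("red_lid","black_lid","stand_a","chute","chute_stop","puck"):
        r=ctrl.find_in(q,n); print(q,[(np.round(x['rect']).tolist(),round(x['confidence'],2)) for x in r])
print(ctrl.get_obs(),ctrl.grip_depth)
E
```

```text
pics
scene {'mtx': array([[442.64066404,   0.        , 279.52372016],
       [  0.        , 442.64066404, 210.61334857],
       [  0.        ,   0.        ,   1.        ]]), 'distortion': array([-0.06872666,  0.        ,  0.        ,  0.        ,  0.        ]), 'R': array([[-0.73949564,  0.67313204,  0.00628097],
       [ 0.37108477,  0.41541908, -0.83049568],
       [-0.56164249, -0.61181716, -0.55698965]]), 't': array([ 0.42654563, -0.09370709,  1.4406422 ])}
red_lid [([301.0, 250.0, 322.0, 276.0], 0.77)]
black_lid [([375.0, 274.0, 398.0, 294.0], 0.66)]
stand_a [([292.0, 265.0, 328.0, 285.0], 0.95), ([368.0, 287.0, 403.0, 305.0], 0.85)]
chute [([275.0, 139.0, 358.0, 229.0], 0.91), ([194.0, 178.0, 261.0, 256.0], 0.88), ([132.0, 163.0, 198.0, 232.0], 0.78)]
chute_stop [([196.0, 181.0, 262.0, 253.0], 0.85), ([274.0, 138.0, 357.0, 227.0], 0.79), ([132.0, 160.0, 196.0, 228.0], 0.77)]
puck []
top {'mtx': array([[435.64261052,   0.        , 279.78196729],
       [  0.        , 435.64261052, 209.51302969],
       [  0.        ,   0.        ,   1.        ]]), 'distortion': array([-0.0573629
[... 730 characters left out ...]
k [([228.0, 162.0, 245.0, 176.0], 0.6)]
{'time_s': 0.7, 'q': array([-1.40127714e+00,  1.80766128e-01,  1.60697826e+00, -9.76283504e-06,
        1.35377860e+00, -2.06288744e-01]), 'dq': array([-0.00017659,  0.0025002 , -0.00055124,  0.00060702,  0.00103381,
       -0.00260679]), 'joint_efforts': array([-2.02628646e-03, -4.44733179e+01, -3.51616180e+01, -4.70534451e-04,
        6.52007020e-04,  4.65329663e-06]), 'eef_pos': array([ 0.21106414, -0.53489784,  0.23131804]), 'eef_rot': array([-0.13211296, -0.69465628, -0.13206383,  0.69466392]), 'wrist_force': array([0.53536364, 0.83893129, 0.82312394]), 'torque': array([-0.01589353,  0.01057437, -0.01305691]), 'opening': 0.9990514105987159} 0.0187
```

View pics/scene0.png

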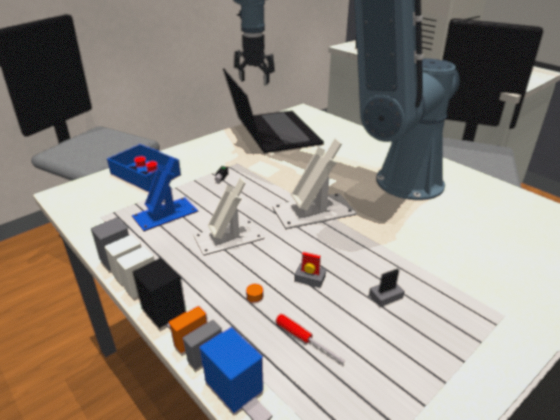

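View pics/top0.png

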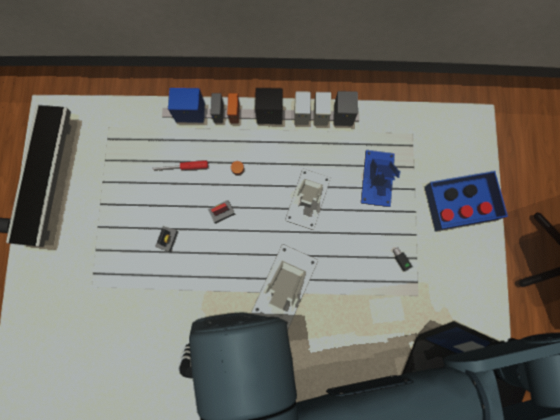

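The scene picture shows the red lid at about (311,265), the black lid at (388,284), a blue chute at (165,195), a small white chute at (228,215) and a large white one at (315,185). The small white chute is the target. I'll zoom in next.

```bash
cat > h.py <<'E'
import numpy as np,cv2
from bench import ctrl
def pts(cam,d,rect):
    c=ctrl.calibration(cam); l,t,r,b=rect
    v,u=np.mgrid[t:b,l:r]; z=d[t:b,l:r]
    p=np.stack([u,v],-1).reshape(-1,1,2).astype(np.float64)
    n=cv2.undistortPoints(p,c['mtx'],c['distortion']).reshape(-1,2)
    z=z.reshape(-1); X=np.c_[n*z[:,None],z]
    W=(X-c['t'])@c['R']
    return W, p.reshape(-1,2).astype(int), z>0
def proj(cam,P):
    c=ctrl.calibration(cam)
    rv=cv2.Rodrigues(c['R'])[0]
    return cv2.projectPoints(np.asarray(P,float).reshape(-1,1,3),rv,c['t'],c['mtx'],c['distortion'])[0].reshape(-1,2)
E
python3 - <<'E'
import cv2,numpy as np
s=cv2.imread('pics/scene0.png');t=cv2.imread('pics/top0.png')
def cr(i,r,k): l,tt,rr,b=r; return cv2.resize(i[tt:b,l:rr],None,fx=k,fy=k,interpolation=cv2.INTER_CUBIC)
a=cr(s,(190,170,270,260),5); b=cr(t,(280,160,340,235),6)[:450]
cv2.imwrite('pics/c1.png',np.hstack([a,b[:, :360]]))
a=cr(s,(285,235,415,310),6);cv2.imwrite('pics/c2.png',a)
a=cr(t,(145,190,245,265),7);cv2.imwrite('pics/c3.png',a)
E
```

```text
(no output)
```

View pics/c1.png

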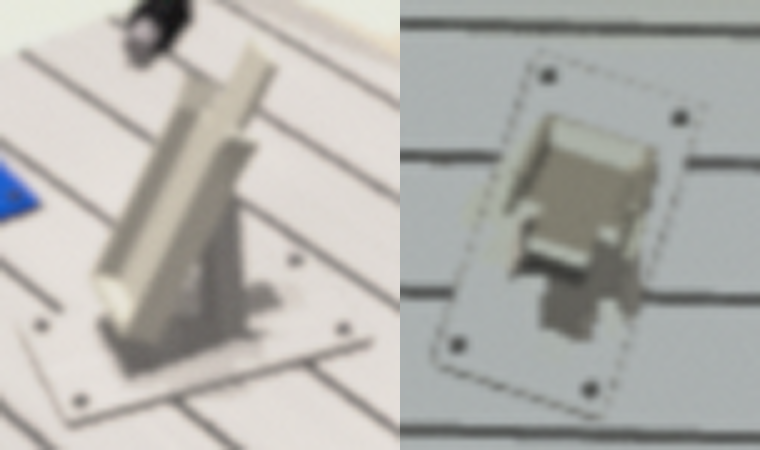

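View pics/c2.png

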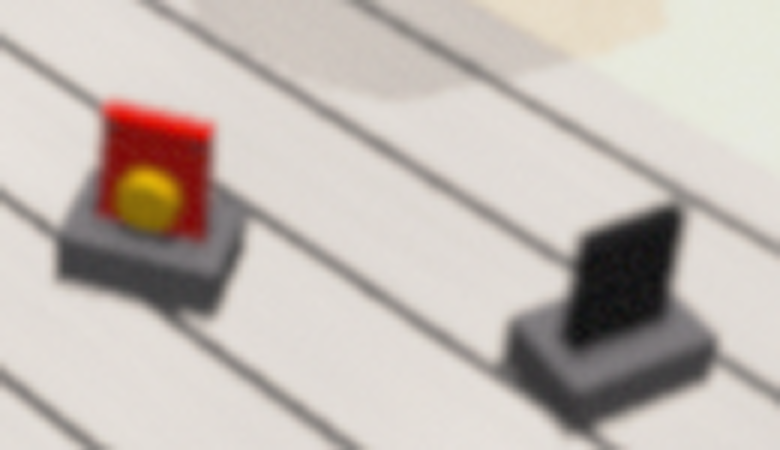

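View pics/c3.png

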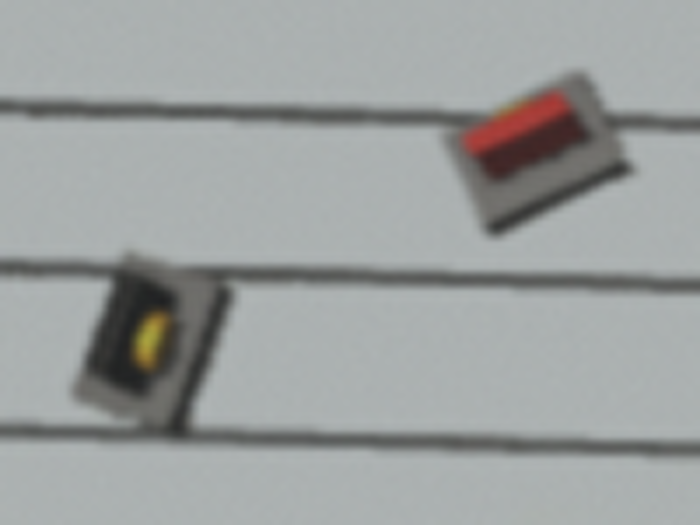

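```bash
python3 - <<'E'
from h import *
# depth sanity: table
for cam in("scene","top"):
    d=np.load(f'pics/{cam}0.npy')
    for nm,r in {"scene":dict(red=(292,245,330,288),black=(366,265,405,306),chute=(190,175,265,258)),"top":dict(red=(205,195,238,225),black=(150,222,182,256),chute=(280,162,335,235))}[cam].items():
        W,p,ok=pts(cam,d,r); W=W[ok]
        for lo,hi in((-.02,.015),(.018,.03),(.04,.065),(.065,.09),(.09,.2)):
            m=(W[:,2]>lo)&(W[:,2]<hi)
            if m.sum()>3: print(cam,nm,lo,hi,m.sum(),np.round(W[m].mean(0),4),np.round(W[m].min(0),4),np.round(W[m].max(0),4))
E
```

```text
scene red -0.02 0.015 961 [0.5352 0.0692 0.0014] [ 0.4453 -0.018  -0.004 ] [0.624  0.1545 0.0149]
scene red 0.018 0.03 281 [0.5813 0.1104 0.0233] [0.5433 0.0681 0.018 ] [0.6085 0.1429 0.0295]
scene red 0.04 0.065 186 [0.5794 0.1082 0.0526] [0.5593 0.0859 0.0401] [0.5923 0.126  0.0649]
scene red 0.065 0.09 115 [0.5762 0.1054 0.0727] [0.5622 0.0828 0.0651] [0.5917 0.1249 0.0776]
scene black -0.02 0.015 931 [0.4578 0.2338 0.0013] [ 0.3639  0.162  -0.0048] [0.5413 0.3064 0.0149]
scene black 0.018 0.03 313 [0.4972 0.2681 0.0229] [0.4557 0.2346 0.018 ] [0.527  0.2921 0.0298]
scene black 0.04 0.065 144 [0.4937 0.265  0.052 ] [0.4664 0.2521 0.0401] [0.5136 0.2731 0.0648]
scene black 0.065 0.09 119 [0.4923 0.2636 0.0724] [0.4669 0.2527 0.0651] [0.5129 0.2729 0.0774]
scene chute -0.02 0.015 4953 [ 0.5627 -0.2396  0.0025] [ 0.3293 -0.514  -0.004 ] [ 0.7419 -0.0303  0.015 ]
scene chute 0.018 0.03 69 [ 0.5658 -0.2398  0.0236] [ 0.4497 -0.4268  0.0182] [ 0.6601 -0.1319  0.0291]
scene chute 0.04 0.065 269 [ 0.6394 -0.1565  0.0519] [ 0.6014 -0.1942  0.04  ] [ 0.6729 -0.1293  0.0649]
scene chute 0.06
[... 752 characters left out ...]
]
top black 0.04 0.065 65 [0.484  0.2531 0.0525] [0.4645 0.245  0.0401] [0.5054 0.2634 0.0649]
top black 0.065 0.09 66 [0.486  0.2586 0.0754] [0.4659 0.2496 0.0681] [0.5063 0.2684 0.0823]
top chute -0.02 0.015 3521 [ 0.6203 -0.1535  0.0041] [ 0.5106 -0.2368 -0.009 ] [ 0.7392 -0.0698  0.015 ]
top chute 0.018 0.03 10 [ 0.6021 -0.1495  0.0248] [ 0.5932 -0.1762  0.0212] [ 0.6504 -0.1356  0.0298]
top chute 0.04 0.065 106 [ 0.6461 -0.162   0.0477] [ 0.5923 -0.1953  0.0404] [ 0.671  -0.1347  0.0643]
top chute 0.065 0.09 59 [ 0.6315 -0.1584  0.0771] [ 0.5918 -0.1905  0.0657] [ 0.6566 -0.1347  0.0899]
top chute 0.09 0.2 244 [ 0.6008 -0.1494  0.1314] [ 0.5693 -0.1853  0.0902] [ 0.6401 -0.1167  0.1722]
```

The crops show the red lid's boss facing away from the robot and a little left. The black lid's boss faces -y (image right). The small white chute runs downhill away from the robot. Next I'll fit models to the depth clouds.

```bash
cat > fit.py <<'E'
from h import *
from scipy.optimize import least_squares
def box(P,c,h):
    q=np.abs(P-c)-h
    return np.linalg.norm(np.maximum(q,0),axis=1)+np.minimum(q.max(1),0)
def cyl(P,x0,x1,zc,r):
    q=np.c_[np.hypot(P[:,1],P[:,2]-zc)-r, np.abs(P[:,0]-(x0+x1)/2)-(x1-x0)/2]
    return np.linalg.norm(np.maximum(q,0),axis=1)+np.minimum(q.max(1),0)
def sdlid(P):
    return np.minimum.reduce([box(P,[0,0,.012],[.022,.033,.012]),box(P,[0,0,.041],[.005,.022,.035]),cyl(P,.005,.013,.041,.012)])
def sdchute(P,y0=0): # P in frame at point under stop: x downhill; stop at origin z=.035
    s60,c60=np.sin(np.pi/3),.5
    Q=P-[0,0,.035]
    ax=np.array([-c60,0,s60]);n=np.array([s60,0,c60])
    L=np.c_[Q@ax,Q[:,1],Q@n]
    f=box(L,[.06,0,-.003],[.06,.029,.003])
    t=box(L,[.1375,0,-.003],[.0175,.014,.003])
    w1=box(L,[.0525,.0265,.004],[.0525,.0025,.010]);w2=box(L,[.0525,-.0265,.004],[.0525,.0025,.010])
    st=box(L,[-.0025,0,.004],[.0025,.029,.010])
    return np.minimum.reduce([f,t,w1,w2,st])
def world2loc(W,p):
    c,s=np.cos(p[2]),np.sin(p[2]); d=W[:,:2]-p[:2]
    return np.c_[d[:,0]*c+d[:,1]*s,-d[:,0]*s+d[:,1]*c,W[:,2]]
def fit(W,sd,p0,zfree=True):
    def r(p):
        Q=world2loc(W,p); Q=Q+[0,0,p[3] if zfree else 0]
        return sd(Q)
    o=least_squares(r,list(p0)+[0.],loss='soft_l1',f_scale=.002,x_scale=[.01,.01,.1,.003])
    return o.x,np.median(np.abs(r(o.x)))
E
python3 - <<'E'
from fit import *
R={"scene":dict(red=(292,245,330,288),black=(366,265,405,306),chute=(190,175,265,258)),"top":dict(red=(205,195,238,225),black=(150,222,182,256),chute=(280,162,335,235))}
for cam in("scene","top"):
    d=np.load(f'pics/{cam}0.npy')
    for nm,r in R[cam].items():
        W,p,ok=pts(cam,d,r)
        if nm=="chute":
            m=ok&(W[:,2]>.035)&(np.hypot(W[:,0]-.62,W[:,1]+.155)<.11)
            best=min((fit(W[m],sdchute,[.67,-.165,a]) for a in (-.5,-.2,0)),key=lambda t:t[1])
        else:
            c={'red':(.575,.104,.4),'black':(.489,.261,-1.1)}[nm]
            m=ok&(W[:,2]>.010)&(np.hypot(W[:,0]-c[0],W[:,1]-c[1])<.06)
            best=fit(W[m],sdlid,c)
        print(cam,nm,m.sum(),np.round(best[0],4),np.degrees(best[0][2]).round(1),best[1])
E
```

```text
scene red 713 [5.742e-01 1.034e-01 4.735e-01 2.000e-04] 27.1 0.0008561817317923257
scene black 714 [ 4.8910e-01  2.6190e-01 -1.8575e+00  9.0000e-04] -106.4 0.0007179865082112633
scene chute 1125 [ 0.6497 -0.1617 -0.2666 -0.0046] -15.3 0.0013232822810980128
top red 349 [ 0.5741  0.1014  0.4792 -0.0009] 27.5 0.0011436750224565022
top black 366 [ 4.8660e-01  2.5980e-01 -1.8465e+00 -4.0000e-04] -105.8 0.0009560388659264497
top chute 451 [ 0.6496 -0.1643 -0.2973 -0.005 ] -17.0 0.0006032522308826692
```

```bash
python3 - <<'E'
from fit import *
from fit import fit as F
R={"scene":(190,175,265,258),"top":(280,162,335,235)}
tiles=[]
def w(p,L,dz=0.035):
    c60,s60=.5,np.sin(np.pi/3)
    L=np.asarray(L,float)
    x=-c60*L[:,0]+s60*L[:,2]; z=dz+s60*L[:,0]+c60*L[:,2]; y=L[:,1]
    c,s=np.cos(p[2]),np.sin(p[2])
    return np.c_[p[0]+c*x-s*y,p[1]+s*x+c*y,z]
for cam in R:
    d=np.load(f'pics/{cam}0.npy'); im=cv2.imread(f'pics/{cam}0.png')
    W,px,ok=pts(cam,d,R[cam])
    m=ok&(W[:,2]>.045)&(np.hypot(W[:,0]-.62,W[:,1]+.155)<.11)
    for zf in(True,False):
        x,e=F(W[m],sdchute,[.65,-.165,-.27],zf); print(cam,zf,x.round(4),e)
        l,t,r,b=R[cam];k=6 if cam=='top' else 5
        o=cv2.resize(im[t:b,l:r],None,fx=k,fy=k,interpolation=cv2.INTER_CUBIC)
        dz=.035-(x[3] if zf else 0)
        segs=[]
        for sy in(1,-1):
            segs+= [[(0,sy*.024,0),(.105,sy*.024,0)],[(0,sy*.024,.014),(.12,sy*.024,.014)],[(.12,sy*.014,0),(.155,sy*.014,0)]]
        segs+=[[(.155,.014,0),(.155,-.014,0)],[(0,.024,0),(0,-.024,0)],[(0,.024,.014),(0,-.024,.014)]]
        for s in segs:
            q=((proj(cam,w(x,s,dz))-[l,t]+.5)*k).astype(int)
            cv2.line(o,tuple(map(int,q[0])),tuple(map(int,q[1])),(0,0,255),1)
        tiles.append(o)
for i in(0,2): cv2.imwrite(f'pics/ov{i}.png',np.hstack(tiles[i:i+2]))
E
```

```text
scene True [ 0.6462 -0.1608 -0.2679 -0.011 ] 0.0012343283599296623
scene False [ 0.6524 -0.1624 -0.2674  0.    ] 0.0012611318475115331
top True [ 0.6455 -0.1634 -0.3016 -0.012 ] 0.0005928606990418493
top False [ 0.6521 -0.1656 -0.3017  0.    ] 0.0005914073636117279
```

View pics/ov0.png

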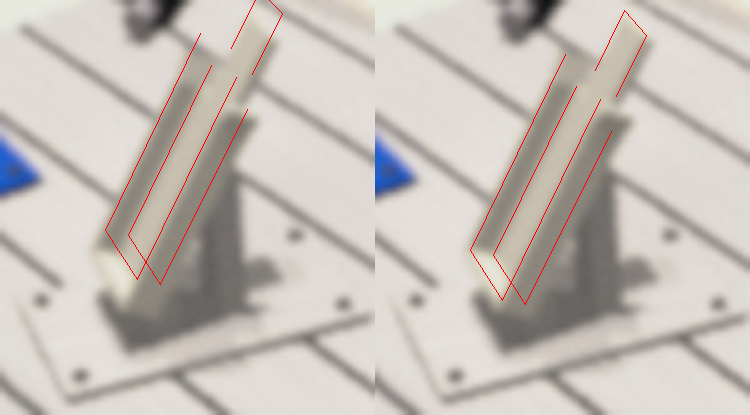

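View pics/ov2.png

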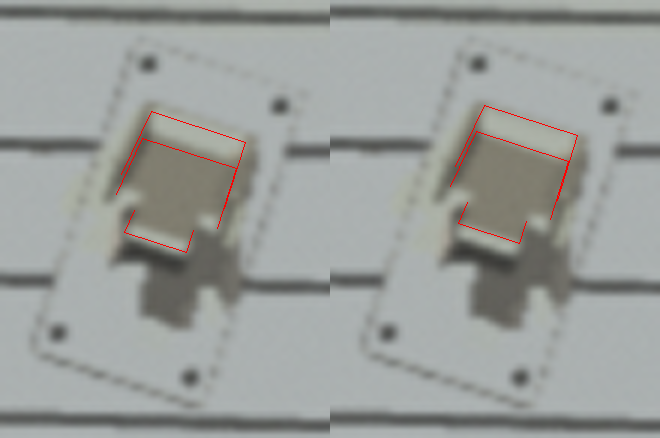

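The z-fixed overlay matches the edges in both cameras to about 1 px. I'll check the chute's yaw and centre line from the plate holes at c1 pixels (548,76), (680,118), (458,345) and (590,389), and work out the tool axes.

```bash
python3 - <<'E'
from h import *
from scipy.spatial.transform import Rotation as Ro
c1=np.array([(548,76),(680,118),(458,345),(590,389)],float)
top=(c1-[400,0])/6-.5+[280,160]
c2=np.array([(41,325),(80,401),(296,260),(344,329)],float)
sc=c2/5-.5+[190,170]
for cam,u in(("top",top),("scene",sc)):
    c=ctrl.calibration(cam); n=cv2.undistortPoints(u.reshape(-1,1,2),c['mtx'],c['distortion']).reshape(-1,2)
    D=np.c_[n,np.ones(4)]@c['R']; C=-c['R'].T@c['t']
    for z in(.006,):
        P=C+D*((z-C[2])/D[:,2])[:,None]
        dirs=(P[0]-P[2],P[1]-P[3]) if cam=="top" else (P[0]-P[2],P[1]-P[3])
        a=[np.degrees(np.arctan2(d[1],d[0])) for d in dirs]; w=P[0]-P[1] if 1 else 0
        print(cam,P[:,:2].round(4).tolist(),P.mean(0).round(4),"yaw",np.round(a,1),"wyaw",np.degrees(np.arctan2(w[1],w[0])).round(1),[np.linalg.norm(d).round(4) for d in dirs],np.linalg.norm(w).round(4))
        for p in((.652,-.164,-.285),):
            e=np.array([-np.sin(np.radians(np.mean(a))),np.cos(np.radians(np.mean(a)))]); print("lateral of stop rel hole centre",((np.array(p[:2])-P.mean(0)[:2])@e).round(4))
o=ctrl.get_obs();q=o['eef_rot'];M=Ro.from_quat(q[[1,2,3,0]]).as_matrix();print(M.round(3))
E
```

```text
top [[0.7022, -0.1444], [0.6819, -0.2117], [0.5621, -0.1017], [0.5416, -0.1677]] [ 0.622  -0.1564  0.006 ] yaw [-17.  -17.4] wyaw 73.2 [np.float64(0.1465), np.float64(0.147)] 0.0703
lateral of stop rel hole centre 0.0016
scene [[0.6791, -0.2145], [0.7004, -0.1466], [0.5386, -0.1702], [0.5598, -0.1032]] [ 0.6195 -0.1586  0.006 ] yaw [-17.5 -17.1] wyaw -107.4 [np.float64(0.1473), np.float64(0.1471)] 0.0712
lateral of stop rel hole centre 0.0045
[[ 0.     0.367 -0.93 ]
 [-0.    -0.93  -0.367]
 [-1.     0.     0.   ]]
```

```bash
cat > plan.py <<'E'
from h import *
from scipy.spatial.transform import Rotation as Ro
def pose():
    o=ctrl.get_obs(); return o['eef_pos'],Ro.from_quat(o['eef_rot'][[1,2,3,0]])
def rot(x,z):
    x=np.array(x,float);x/=np.linalg.norm(x); z=np.array(z,float); z-=x*(x@z); z/=np.linalg.norm(z)
    return Ro.from_matrix(np.c_[x,np.cross(z,x),z])
def az(d): d=np.radians(d); return np.array([np.cos(d),np.sin(d),0])
DOWN=[0,0,-1]
def plan(tp,tr,step=5.5,ang=9.5,dec=1,start=None):
    p,r=start or pose(); tp=np.asarray(tp,float)
    n=int(np.ceil(max(np.linalg.norm(tp-p)*100/step,np.degrees((r.inv()*tr).magnitude())/ang,1)-1e-6))
    out=[]
    for i in range(n):
        k=n-i
        s=np.round(r.inv().apply((tp-p)/k)*100,dec); v=np.round((r.inv()*tr).as_rotvec()/k,dec+1)
        out.append(' '.join('%g'%(a+0) for a in [*s,*v])); p=p+r.apply(s/100); r=r*Ro.from_rotvec(v)
    print(n,'; '.join(out)); return p,r
def err(tp,tr):
    p,r=pose(); o=ctrl.get_obs()
    print('pos err tool cm',(r.inv().apply(np.asarray(tp)-p)*100).round(2),'rot',(r.inv()*tr).as_rotvec().round(3),'F',o['wrist_force'].round(1),'op',round(o['opening'],3),'t',o['time_s'],'q',o['q'].round(2))
RED=(.5741,.1024,27.3); BLK=(.4878,.2608,-106.1)
CY=-17.2; STOP=np.array([.652,-.1660,.035])
D=np.array([.5*az(CY)[0],.5*az(CY)[1],-np.sin(np.pi/3)])   # down slope
N=np.sin(np.pi/3)*az(CY)+[0,0,.5]
def chute(s,h=.005): return STOP-D*s+N*h
RR=rot(DOWN,-az(RED[2])); RB=rot(DOWN,az(BLK[2]))
CR=rot(D,-N); CB=rot(D,N)
E
python3 - <<'E'
from plan import *
d=np.load('pics/top0.npy');W,p,ok=pts('top',d,(245,235,325,320));W=W[ok];print(W[W[:,2]<.4].max(0),np.percentile(W[W[:,2]<.35][:,2],99.5))
s=plan([.25,-.46,.36],pose()[1])
plan([.574,.103,.30],RR,start=s)
E
```

```text
[0.51148655 0.02908047 0.39639942] 0.2175302756469864
3 -4.3 -1.8 -2.1 0 0 0; -4.3 -1.9 -2.1 0 0 0; -4.3 -1.8 -2.2 0 0 0
12 0.5 -3.4 -4.2 -0.01 0 0; 0.5 -3.3 -4.3 -0.01 0 0; 0.5 -3.3 -4.3 -0.01 0 0; 0.5 -3.2 -4.3 -0.01 0 0; 0.5 -3.2 -4.4 -0.01 0 0; 0.5 -3.2 -4.4 -0.01 0 0; 0.5 -3.1 -4.4 -0.01 0 0; 0.5 -3.1 -4.5 -0.01 0 0; 0.5 -3 -4.5 -0.01 0 0; 0.5 -3 -4.5 0 0 0; 0.5 -3 -4.5 -0.01 0 0; 0.5 -2.9 -4.5 0 0 0
```

```bash
python3 -m creep '1 -4.3 -1.8 -2.1 0 0 0; 1 -4.3 -1.9 -2.1 0 0 0; 1 -4.3 -1.8 -2.2 0 0 0; 1 0.5 -3.4 -4.2 -0.01 0 0; 1 0.5 -3.3 -4.3 -0.01 0 0; 1 0.5 -3.3 -4.3 -0.01 0 0; 1 0.5 -3.3 -4.3 -0.01 0 0; 1 0.5 -3.2 -4.3 -0.01 0 0; 1 0.5 -3.2 -4.4 -0.01 0 0; 1 0.5 -3.2 -4.4 -0.01 0 0'; python3 - <<'E'
from plan import *
err([.574,.103,.30],RR)
s=plan([.574,.1025,.15],RR)
E
```

```text
time_s: 1.95
eef_pos: [0.4431, -0.1222, 0.3307]
eef_rot: [0.156, 0.692, 0.152, -0.688]
wrist_force: [0.5, 0.3, -0.2]
opening: 1.001
pos err tool cm [  3.06 -14.83 -21.41] rot [-0.037 -0.004 -0.006] F [ 0.5  0.3 -0.2] op 1.001 t 1.95 q [-0.53 -0.16  1.75 -0.    1.54  0.6 ]
6 3 -2.5 -3.6 -0.01 0 0; 3 -2.4 -3.6 -0.01 0 0; 3 -2.4 -3.6 0 0 0; 3 -2.4 -3.6 -0.01 0 0; 3 -2.4 -3.6 0 0 0; 3.1 -2.4 -3.6 -0.01 0 -0.01
```

```bash
python3 -m creep '1 2 -2.5 -3.6 -0.01 0 0; 1 2 -2.5 -3.6 -0.01 0 0; 1 2 -2.5 -3.6 0 0 0; 1 3 -2.5 -3.6 -0.01 0 0; 1 4 -2.4 -3.6 0 0 0; 1 4 -2.4 -3.6 -0.01 0 0; 1 0 0 0 0 0 0'; python3 - <<'E'
from plan import *
err([.574,.1025,.15],RR)
s=plan([RED[0],RED[1],.12],RR,dec=2)
E
```

```text
time_s: 2.82
eef_pos: [0.5777, 0.1167, 0.1567]
eef_rot: [0.174, 0.69, 0.167, -0.683]
wrist_force: [-0.0, -0.4, 0.6]
opening: 1.001
pos err tool cm [0.68 1.08 0.99] rot [ 0.01  -0.007 -0.011] F [-0.  -0.4  0.6] op 1.001 t 2.825 q [ 0.    0.28  1.64 -0.01  1.21  1.09]
1 3.68 1.06 1.01 0.01 -0.007 -0.011
```

```bash
python3 -m creep '1 2 1 1 0.01 -0.01 -0.01; 1 0 0 0 0 0 0'; python3 - <<'E'
from plan import *
err([RED[0],RED[1],.12],RR)
s=plan([RED[0],RED[1],.08],RR,dec=2)
from fit import *
im,d=ctrl.camera('top');cv2.imwrite('pics/t1.png',cv2.resize(im[170:250,180:260],None,fx=6,fy=6,interpolation=2))
im,d=ctrl.camera('scene');cv2.imwrite('pics/s1.png',cv2.resize(im[190:300,260:370],None,fx=5,fy=5,interpolation=2))
E
```

```text
time_s: 3.08
eef_pos: [0.5737, 0.1011, 0.1368]
eef_rot: [-0.168, -0.686, -0.166, 0.688]
wrist_force: [0.4, -0.6, 0.7]
opening: 0.999
pos err tool cm [ 1.68 -0.11 -0.1 ] rot [-0.001  0.003 -0.002] F [ 0.4 -0.6  0.7] op 0.999 t 3.075 q [-0.03  0.3   1.67 -0.    1.18  1.07]
2 2.84 -0.06 -0.06 0 0.001 -0.001; 2.84 -0.05 -0.05 -0.001 0.002 -0.001
```

View pics/s1.png

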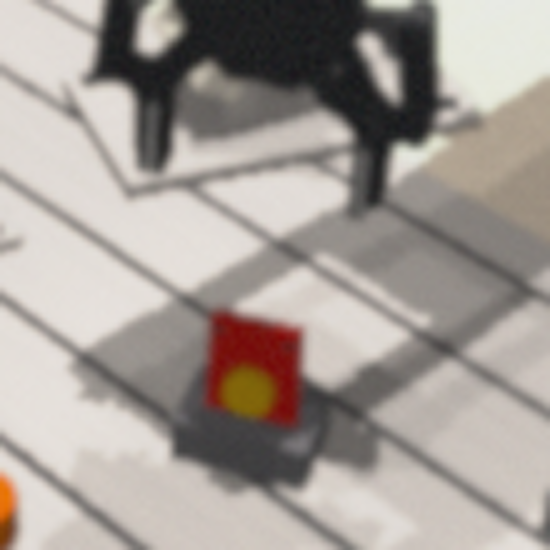

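The fingers, with tips at about (150,165) and (365,205), straddle the red lid at about (256,365). I'll descend now.

```bash
python3 -m creep '1 3 -0.1 -0.1 0 0 0; 1 3 0 0 0 0 0; 1 2 0 0 0 0 0; 1 1 0 0 0 0 0; 1 0 0 0 0 0 0'; python3 - <<'E'
from plan import *
err([RED[0],RED[1],.037],RR)
E
```

```text
time_s: 3.8
eef_pos: [0.5831, 0.0992, 0.0562]
eef_rot: [0.167, 0.694, 0.162, -0.681]
wrist_force: [0.2, 0.3, -0.1]
opening: 0.996
pos err tool cm [ 1.9  -0.72  0.69] rot [-0.006 -0.016 -0.012] F [ 0.2  0.3 -0.1] op 0.996 t 3.8 q [-0.03  0.42  1.7  -0.    1.01  1.07]
```

```bash
python3 -m creep '1 0.5 -0.7 0.7 0 -0.02 -0.01; 1 0 0 0 0 0 0; 1 0 0 0 0 0 0'; python3 - <<'E'
from plan import *
err([RED[0],RED[1],.037],RR)
E
```

```text
time_s: 4.18
eef_pos: [0.575, 0.1023, 0.0535]
eef_rot: [-0.166, -0.688, -0.163, 0.688]
wrist_force: [0.1, -0.0, 0.2]
opening: 1.0
pos err tool cm [ 1.65 -0.05  0.07] rot [-0.006  0.001 -0.003] F [ 0.1 -0.   0.2] op 1.0 t 4.175 q [-0.03  0.42  1.7  -0.    1.02  1.08]
```

```bash
python3 -m creep '1 0.8 -0.05 0.1 0 0 0; 1 0.7 0 0 0 0 0; 1 0 0 0 0 0 0; 1 0 0 0 0 0 0'; python3 - <<'E'
from plan import *
err([RED[0],RED[1],.037],RR)
E
```

```text
time_s: 4.68
eef_pos: [0.5738, 0.1023, 0.0374]
eef_rot: [-0.166, -0.687, -0.164, 0.688]
wrist_force: [0.1, -0.2, -0.1]
opening: 1.001
pos err tool cm [ 0.04  0.01 -0.03] rot [-0.006  0.001 -0.003] F [ 0.1 -0.2 -0.1] op 1.001 t 4.675 q [-0.03  0.44  1.71 -0.    0.99  1.08]
```

```bash
python3 -m creep '0 0 0 0 0 0 0; 0 0 0 0 0 0 0; 0 0 0 0 0 0 0; 0 0 0 0 0 0 0; 0 0 0 0 0 0 0; 0 0 0 0 0 0 0'; python3 - <<'E'
from plan import *
err([RED[0],RED[1],.037],RR)
im,d=ctrl.camera('top');cv2.imwrite('pics/t2.png',cv2.resize(im[170:250,180:260],None,fx=6,fy=6,interpolation=2))
im,d=ctrl.camera('scene');cv2.imwrite('pics/s2.png',cv2.resize(im[200:310,260:370],None,fx=5,fy=5,interpolation=2))
E
```

```text
time_s: 5.42
eef_pos: [0.5739, 0.1028, 0.0379]
eef_rot: [-0.166, -0.688, -0.164, 0.688]
wrist_force: [-0.5, 0.4, 0.3]
opening: 0.503
pos err tool cm [0.09 0.05 0.  ] rot [-0.006  0.001 -0.003] F [-0.5  0.4  0.3] op 0.503 t 5.425 q [-0.02  0.44  1.71 -0.    0.99  1.08]
```

View pics/s2.png

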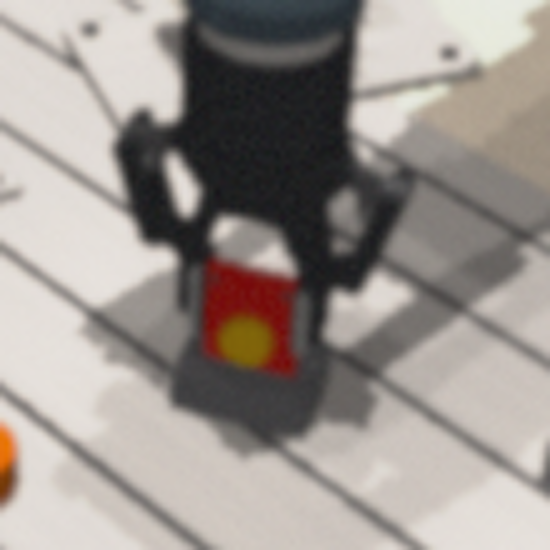

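The lid is gripped (opening 0.503). I'll lift straight up.

```bash
python3 -m creep '0 -1 0 0 0 0 0; 0 -1 0 0 0 0 0; 0 -1 0 0 0 0 0; 0 -2 0 0 0 0 0; 0 -3 0 0 0 0 0; 0 -4 0 0 0 0 0; 0 -5 0 0 0 0 0; 0 -5 0 0 0 0 0; 0 -4 0 0 0 0 0; 0 0 0 0 0 0 0'; python3 - <<'E'
from plan import *
err(chute(.22,.02),CR)
print(chute(.22,.02))
p,r=pose()
plan([*chute(.22,.02)[:2],.30],CR)
E
```

```text
time_s: 6.78
eef_pos: [0.5735, 0.103, 0.3134]
eef_rot: [0.167, 0.69, 0.163, -0.686]
wrist_force: [-0.0, 0.2, -0.0]
opening: 0.503
pos err tool cm [ 7.88 21.03 11.87] rot [0.753 0.491 0.197] F [-0.   0.2 -0. ] op 0.503 t 6.775 q [-0.02  0.14  1.49 -0.    1.51  1.08]
[ 0.56346529 -0.13859393  0.23552559]
6 0.2 3.5 2 0.13 0.08 0.03; 0.2 3.7 1.5 0.12 0.08 0.03; 0.2 3.9 1.1 0.13 0.08 0.03; 0.3 4 0.6 0.12 0.08 0.03; 0.4 4 0.1 0.13 0.09 0.04; 0.5 4 -0.4 0.12 0.08 0.03
```

```bash
python3 -m creep '0 0.2 3.5 2 0.13 0.08 0.03; 0 0.2 3.7 1.5 0.12 0.08 0.03; 0 0.2 3.9 1.1 0.13 0.08 0.03; 0 0.3 4 0.6 0.12 0.08 0.03; 0 0.4 4 0.1 0.13 0.09 0.04; 0 0.5 4 -0.4 0.12 0.08 0.03; 0 0 0 0 0 0 0; 0 0 0 0 0 0 0'; python3 - <<'E'
from plan import *
err([*chute(.22,.02)[:2],.30],CR)
plan(chute(.23,.012),CR)
E
```

```text
time_s: 7.78
eef_pos: [0.5568, -0.1438, 0.2931]
eef_rot: [-0.083, 0.856, -0.136, -0.492]
wrist_force: [-0.6, 0.3, -1.4]
opening: 0.505
pos err tool cm [-0.35 -0.71 -0.75] rot [-0.021 -0.002 -0.003] F [-0.6  0.3 -1.4] op 0.505 t 7.775 q [-0.52 -0.22  1.96  0.14  0.89  1.31]
1 4.2 -0.6 3.3 -0.02 0 0
```

```bash
python3 -m creep '0 2 -0.3 1.5 -0.01 0 0; 0 1.5 -0.3 1.5 -0.01 0 0; 0 0 0 0 0 0 0; 0 0 0 0 0 0 0'; python3 - <<'E'
from plan import *
err(chute(.23,.012),CR)
for c in('top','scene'):
    im,d=ctrl.camera(c);np.save(f'pics/{c}3.npy',d)
    cv2.imwrite(f'pics/{c}3.png',im)
    l,t,r,b={'top':(270,140,350,240),'scene':(180,140,290,260)}[c]
    cv2.imwrite(f'pics/z{c}3.png',cv2.resize(im[t:b,l:r],None,fx=5,fy=5,interpolation=2))
E
```

```text
time_s: 8.28
eef_pos: [0.5524, -0.1321, 0.2482]
eef_rot: [-0.072, 0.857, -0.128, -0.494]
wrist_force: [0.3, -0.4, -0.6]
opening: 0.504
pos err tool cm [0.72 0.29 0.36] rot [ 0.005 -0.002 -0.   ] F [ 0.3 -0.4 -0.6] op 0.504 t 8.275 q [-0.5  -0.19  2.03  0.14  0.79  1.29]
```

View pics/zscene3.png

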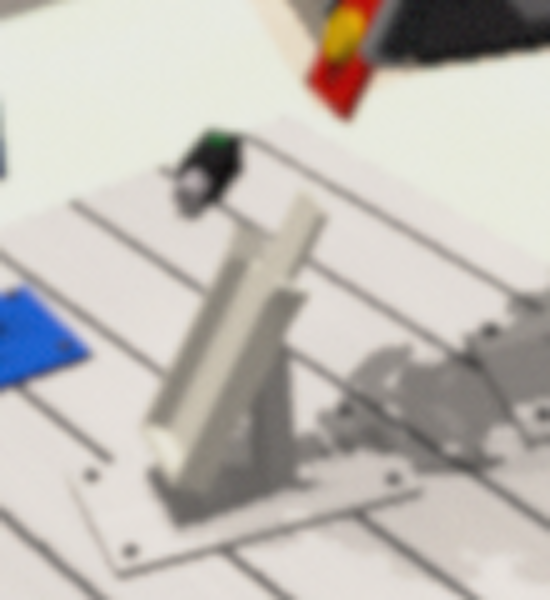

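View pics/ztop3.png

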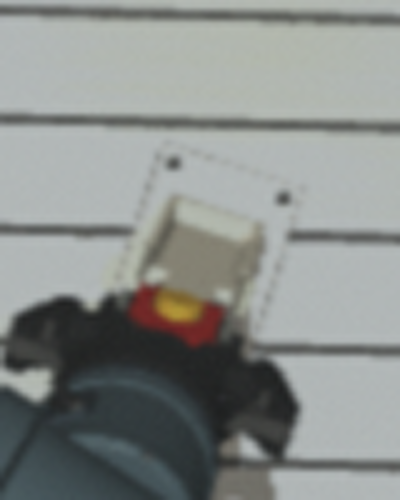

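```bash
cat > lidfit.py <<'E'
from plan import *
from fit import box,cyl
from scipy.optimize import least_squares
def lidfit(cam,im,d,rect,sgn,col,back=.003):
    p,r=pose(); W,px,ok=pts(cam,d,rect)
    h=cv2.cvtColor(im,cv2.COLOR_BGR2HSV)[px[:,1],px[:,0]]
    red=(h[:,1]>150)&(h[:,2]>60)&((h[:,0]<35)|(h[:,0]>172))
    L=r.inv().apply(W-p); m=ok&red&(np.linalg.norm(L,axis=1)<.06)
    L=L[m]
    def f(o):
        Q=L-o; Q=np.c_[Q[:,2]*sgn,Q[:,1],Q[:,0]+back]   # lid x=boss, y, z along
        return np.minimum(box(Q,[0,0,0],[.005,.022,.035]),cyl(Q,.005,.013,0,.012))
    o=least_squares(f,[0,0,0.],loss='soft_l1',f_scale=.002,x_scale=.003)
    return o.x*1000,m.sum(),np.median(abs(f(o.x)))*1000
E
python3 - <<'E'
from lidfit import *
for c,r in(('top',(290,190,320,215)),('scene',(235,138,262,168))):
    im=cv2.imread(f'pics/{c}3.png');d=np.load(f'pics/{c}3.npy')
    x,n,e=lidfit(c,im,d,r,-1,'red'); print(c,'offset mm tool',x.round(1),n,e.round(2))
# chute with yaw fixed -17.2, z0, per camera lateral & x
from fit import *
for cam,R in {"scene":(190,175,265,258),"top":(280,162,335,235)}.items():
    d=np.load(f'pics/{cam}0.npy');W,px,ok=pts(cam,d,R)
    m=ok&(W[:,2]>.045)&(np.hypot(W[:,0]-.62,W[:,1]+.155)<.11)
    f=lambda q:sdchute(world2loc(W[m],[q[0],q[1],np.radians(-17.2)]))
    o=least_squares(f,[.65,-.165],loss='soft_l1',f_scale=.002); 
    e=az(CY+90)[:2]; a=az(CY)[:2]
    print(cam,o.x.round(4),'lat rel STOP mm',((o.x-STOP[:2])@e*1000).round(1),'x',((o.x-STOP[:2])@a*1000).round(1))
E
```

```text
top offset mm tool [-0.   1.2 -1. ] 115 0.43
scene offset mm tool [ 0.2  0.4 -1.2] 200 0.76
scene [ 0.6522 -0.1635] lat rel STOP mm 2.5 x -0.5
top [ 0.6521 -0.1655] lat rel STOP mm 0.5 x -0.0
```

```bash
sed -i 's/^D=np/STOP=STOP+.0018*az(CY+90)\nD=np/' plan.py; python3 - <<'E'
from plan import *
err(chute(.215,.008),CR)
E
```

```text
pos err tool cm [2.23 0.08 0.76] rot [ 0.005 -0.002 -0.   ] F [ 0.3  0.2 -0.6] op 0.507 t 8.375 q [-0.5  -0.19  2.03  0.14  0.79  1.29]
```

```bash
python3 -m creep '0 1 0 0.4 0 0 0; 0 1 0 0.4 0 0 0; 0 0 0 0 0 0 0; 0 0 0 0 0 0 0; 0 0 0 0 0 0 0'; python3 - <<'E'
from plan import *
err(chute(.215,.008),CR)
E
```

```text
time_s: 9.0
eef_pos: [0.5561, -0.1339, 0.2265]
eef_rot: [-0.072, 0.857, -0.129, -0.493]
wrist_force: [-1.0, -0.4, -0.6]
opening: 0.509
pos err tool cm [0.14 0.04 0.02] rot [ 0.005 -0.003 -0.001] F [-1.  -0.4 -0.6] op 0.509 t 9.0 q [-0.5  -0.15  2.04  0.15  0.74  1.28]
```

```bash
python3 -m creep '0 1 0 0 0 0 0; 0 1 0 0 0 0 0; 0 1 0 0 0 0 0; 0 0 0 0 0 0 0; 0 0 0 0 0 0 0'; python3 - <<'E'
from plan import *
err(chute(.165,.006),CR)
E
```

```text
time_s: 9.62
eef_pos: [0.5716, -0.1388, 0.1985]
eef_rot: [-0.072, 0.857, -0.129, -0.494]
wrist_force: [1.2, -0.2, -1.2]
opening: 0.508
pos err tool cm [1.9  0.04 0.23] rot [ 0.005 -0.003 -0.001] F [ 1.2 -0.2 -1.2] op 0.508 t 9.625 q [-0.49 -0.07  2.03  0.16  0.66  1.28]
```

```bash
python3 -m creep '0 1 0.05 0.1 0 0 0; 0 1 0 0.1 0 0 0; 0 0 0 0 0 0 0; 0 0 0 0 0 0 0'; python3 - <<'E'
from lidfit import *
err(chute(.135,.006),CR)
for c,r in(('top',(270,140,350,240)),('scene',(180,140,290,260))):
    im,d=ctrl.camera(c)
    x,n,e=lidfit(c,im,d,r,-1,'red'); print(c,'offset mm tool',x.round(1),n,e.round(2))
    l,t,rr,b=r
    cv2.imwrite(f'pics/z{c}4.png',cv2.resize(im[t:b,l:rr],None,fx=5,fy=5,interpolation=2))
E
```

```text
time_s: 10.12
eef_pos: [0.5799, -0.142, 0.179]
eef_rot: [-0.072, 0.857, -0.129, -0.493]
wrist_force: [-0.4, -0.5, -0.9]
opening: 0.51
pos err tool cm [ 2.77 -0.02  0.04] rot [ 0.005 -0.003 -0.001] F [-0.4 -0.5 -0.9] op 0.51 t 10.125 q [-0.49 -0.02  2.03  0.16  0.62  1.27]
top offset mm tool [-1.   0.8 -1.1] 87 0.47
scene offset mm tool [-0.   0.7 -1. ] 238 0.69
```

View pics/zscene4.png

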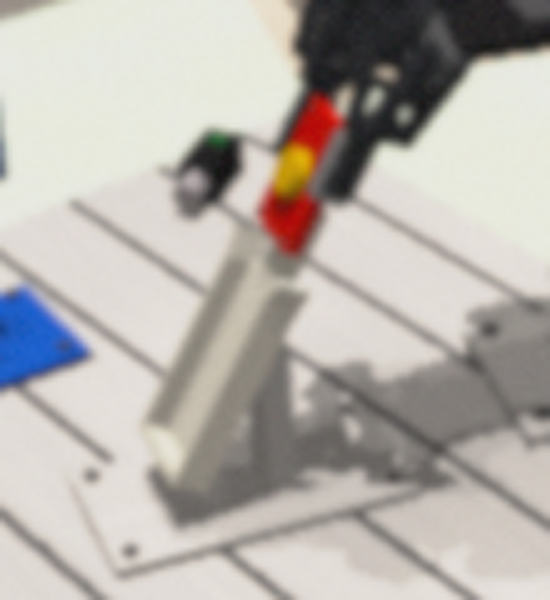

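View pics/ztop4.png

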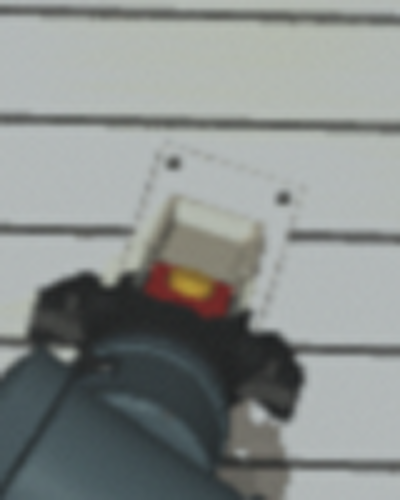

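The lid sits in line with the trough in both views: red end at (285,235) in the scene crop and (190,290) in the top crop. I'll continue down slowly.

```bash
python3 -m creep '0 1 0 0 0 0 0; 0 1 0 0 0 0 0; 0 0 0 0 0 0 0; 0 0 0 0 0 0 0'; python3 - <<'E'
from plan import *
err(chute(.125,.005),CR)
E
```

```text
time_s: 10.72
eef_pos: [0.5903, -0.1453, 0.1608]
eef_rot: [-0.072, 0.857, -0.129, -0.493]
wrist_force: [-0.2, 0.4, -0.7]
opening: 0.512
pos err tool cm [ 1.65 -0.03  0.16] rot [ 0.005 -0.004 -0.001] F [-0.2  0.4 -0.7] op 0.512 t 10.725 q [-0.49  0.04  2.02  0.17  0.57  1.26]
```

```bash
python3 -m creep '0 0.9 0 0.1 0 0 0; 0 0.8 0 0.1 0 0 0; 0 0 0 0 0 0 0; 0 0 0 0 0 0 0'; python3 - <<'E'
from lidfit import *
err(chute(.125,.005),CR)
for c,r in(('top',(270,140,350,240)),('scene',(180,140,290,260))):
    im,d=ctrl.camera(c)
    x,n,e=lidfit(c,im,d,r,-1,'red'); print(c,'offset mm tool',x.round(1),n,e.round(2))
    l,t,rr,b=r
    cv2.imwrite(f'pics/z{c}5.png',cv2.resize(im[t:b,l:rr],None,fx=5,fy=5,interpolation=2))
E
```

```text
time_s: 11.22
eef_pos: [0.5973, -0.1475, 0.144]
eef_rot: [-0.072, 0.857, -0.129, -0.493]
wrist_force: [-1.0, 1.0, -0.4]
opening: 0.506
pos err tool cm [-0.18 -0.03 -0.05] rot [ 0.005 -0.003 -0.001] F [-1.   1.  -0.4] op 0.506 t 11.225 q [-0.48  0.08  2.01  0.18  0.54  1.25]
top offset mm tool [-1.5  1.7 -1.2] 71 0.54
scene offset mm tool [-0.5  0.8 -1.1] 210 0.78
```

View pics/zscene5.png

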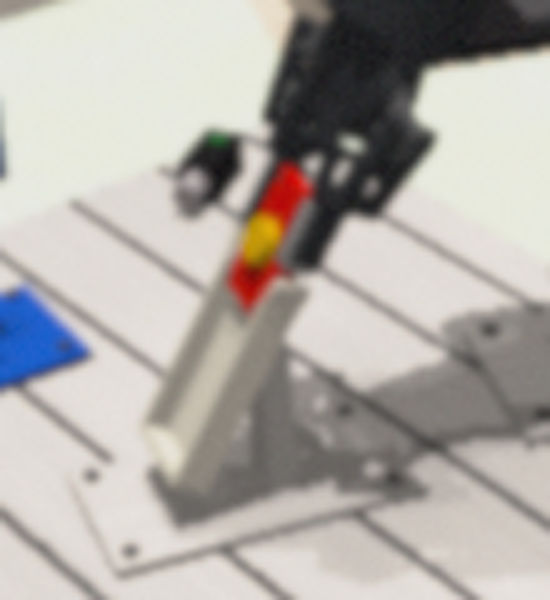

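The lid's lower end is inside the mouth, at crop pixel (250,300), with no contact force. Releasing.

```bash
python3 -m creep '0.6 0 0 0 0 0 0; 0.7 0 0 0 0 0 0; 0.9 0 0 0 0 0 0; 1 0 0 0 0 0 0; 1 0 0 0 0 0 0; 1 0 0 0 0 0 0'; python3 - <<'E'
from lidfit import *
err(chute(.125,.005),CR)
for c,r in(('top',(270,140,350,240)),('scene',(180,140,290,260))):
    im,d=ctrl.camera(c)
    l,t,rr,b=r
    cv2.imwrite(f'pics/z{c}6.png',cv2.resize(im[t:b,l:rr],None,fx=5,fy=5,interpolation=2))
E
```

```text
time_s: 12.08
eef_pos: [0.5979, -0.1478, 0.1454]
eef_rot: [-0.072, 0.858, -0.129, -0.492]
wrist_force: [-0.2, 0.7, 0.3]
opening: 1.0
pos err tool cm [-0.08 -0.04  0.08] rot [ 0.005 -0.006 -0.001] F [-0.2  0.7  0.3] op 1.0 t 12.075 q [-0.48  0.08  2.01  0.18  0.54  1.25]
```

View pics/zscene6.png

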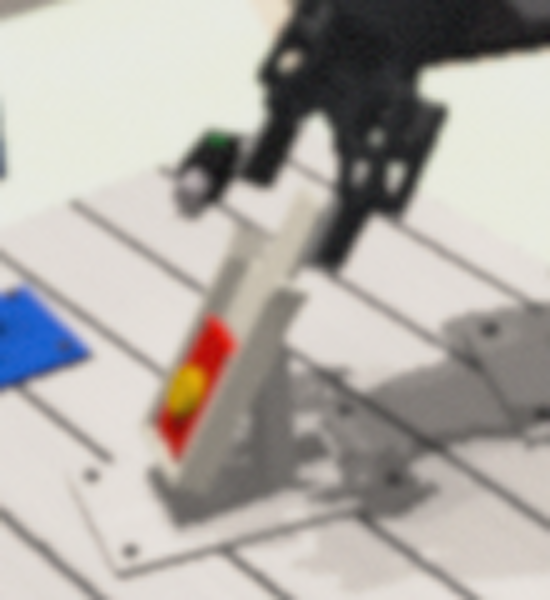

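View pics/ztop6.png

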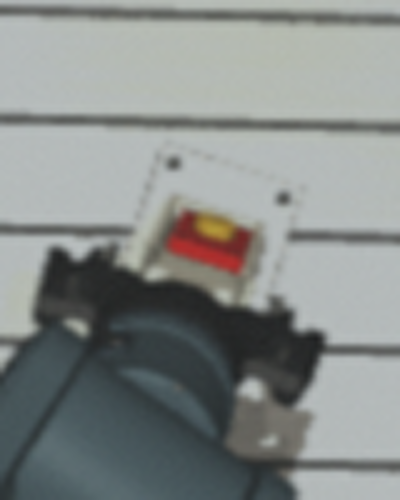

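The red lid slid down and lies flat against the stop with its boss up (crop pixel (190,390)). Backing out next.

```bash
python3 -m creep '1 -2 0 0 0 0 0; 1 -4 0 0 0 0 0; 1 -4 0 0 0 0 0; 1 -4 0 0 0 0 0; 1 -4 0 -2 0 0 0; 1 0 0 0 0 0 0'; python3 - <<'E'
from plan import *
p,r=pose(); print(p)
plan([BLK[0],BLK[1],.25],RB)
E
```

```text
time_s: 12.92
eef_pos: [0.5251, -0.125, 0.3156]
eef_rot: [-0.072, 0.858, -0.129, -0.492]
wrist_force: [0.6, -0.2, -0.9]
opening: 0.997
[ 0.5251348  -0.12503029  0.31561623]
10 -0.2 -3.6 1.6 -0.15 -0.04 -0.04; 0 -3.8 1.1 -0.16 -0.04 -0.04; 0.2 -3.9 0.4 -0.15 -0.04 -0.04; 0.4 -3.9 -0.2 -0.16 -0.04 -0.04; 0.5 -3.8 -0.8 -0.15 -0.04 -0.04; 0.6 -3.6 -1.4 -0.16 -0.04 -0.04; 0.7 -3.4 -1.9 -0.15 -0.04 -0.05; 0.7 -3 -2.5 -0.16 -0.04 -0.04; 0.7 -2.5 -2.9 -0.15 -0.04 -0.05; 0.7 -2 -3.3 -0.16 -0.04 -0.04
```

```bash
python3 -m creep '1 -0.3 -3.6 1.6 -0.15 -0.04 -0.04; 1 -0.2 -3.8 1.1 -0.16 -0.04 -0.04; 1 0.1 -3.9 0.4 -0.15 -0.04 -0.04; 1 0.4 -3.9 -0.2 -0.16 -0.04 -0.04; 1 0.5 -3.8 -0.8 -0.15 -0.04 -0.04; 1 0.6 -3.6 -1.4 -0.16 -0.04 -0.04; 1 0.7 -3.4 -1.9 -0.15 -0.04 -0.05; 1 0.7 -3 -2.5 -0.16 -0.04 -0.04; 1 0.7 -2.5 -2.9 -0.15 -0.04 -0.05; 1 0.7 -2 -3.3 -0.16 -0.04 -0.04'; python3 - <<'E'
from plan import *
err([BLK[0],BLK[1],.2],RB)
plan([BLK[0],BLK[1],.18],RB)
E
```

```text
time_s: 14.18
eef_pos: [0.4731, 0.2692, 0.2419]
eef_rot: [-0.436, -0.546, -0.44, 0.564]
wrist_force: [0.9, 0.0, -0.1]
opening: 1.001
pos err tool cm [4.16 1.71 0.41] rot [0.047 0.016 0.02 ] F [ 0.9  0.  -0.1] op 1.001 t 14.175 q [ 0.3   0.12  1.65 -0.    1.39  0.54]
2 3.1 0.9 0.2 0.02 0.01 0.01; 3.1 0.8 0.2 0.03 0.01 0.01
```

```bash
python3 -m creep '1 2 0.5 0.2 0.02 0.01 0.01; 1 2 0.3 0.1 0.03 0.01 0.01; 1 2 0 0 0 0 0; 1 0 0 0 0 0 0; 1 0 0 0 0 0 0'; python3 - <<'E'
from plan import *
err([BLK[0],BLK[1],.12],RB)
im,d=ctrl.camera('scene');cv2.imwrite('pics/s7.png',cv2.resize(im[210:320,330:440],None,fx=5,fy=5,interpolation=2))
E
```

```text
time_s: 14.8
eef_pos: [0.4766, 0.2674, 0.1742]
eef_rot: [-0.424, -0.563, -0.428, 0.566]
wrist_force: [-0.8, -0.0, -0.9]
opening: 0.995
pos err tool cm [5.41 1.3  0.32] rot [0.004 0.    0.008] F [-0.8 -0.  -0.9] op 0.995 t 14.8 q [0.29 0.18 1.73 0.   1.24 0.57]
```

View pics/s7.png

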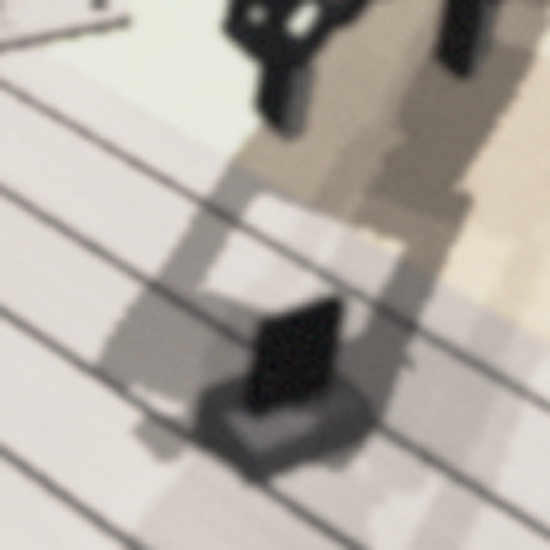

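The fingers are above the black lid at (295,355), still about 13 mm off along the jaw direction. Correcting while I descend.

```bash
python3 -m creep '1 1 0.7 0.2 0 0 0.01; 1 1 0.5 0.1 0 0 0; 1 1.5 0 0 0 0 0; 1 0 0 0 0 0 0; 1 0 0 0 0 0 0'; python3 - <<'E'
from plan import *
err([BLK[0],BLK[1],.09],RB)
E
```

```text
time_s: 15.48
eef_pos: [0.4889, 0.2606, 0.1377]
eef_rot: [0.427, 0.566, 0.425, -0.563]
wrist_force: [0.5, 0.7, -0.1]
opening: 0.999
pos err tool cm [ 4.77 -0.13  0.01] rot [ 0.003 -0.001 -0.005] F [ 0.5  0.7 -0.1] op 0.999 t 15.475 q [ 0.28  0.23  1.74 -0.    1.16  0.55]
```

```bash
python3 -m creep '1 1.5 -0.1 0 0 0 0; 1 1.5 0 0 0 0 0; 1 1.5 0 0 0 0 0; 1 0 0 0 0 0 0; 1 0 0 0 0 0 0'; python3 - <<'E'
from plan import *
err([BLK[0],BLK[1],.037],RB)
E
```

```text
time_s: 16.1
eef_pos: [0.4876, 0.261, 0.0891]
eef_rot: [0.427, 0.565, 0.425, -0.563]
wrist_force: [-0.6, -0.3, 0.1]
opening: 0.994
pos err tool cm [5.21 0.   0.02] rot [ 0.004 -0.001 -0.004] F [-0.6 -0.3  0.1] op 0.994 t 16.1 q [ 0.28  0.3   1.77 -0.    1.06  0.56]
```

```bash
python3 -m creep '1 1.2 0 0 0 0 0; 1 1.2 0 0 0 0 0; 1 1.2 0 0 0 0 0; 1 1.1 0 0 0 0 0; 1 0 0 0 0 0 0; 1 0 0 0 0 0 0'; python3 - <<'E'
from plan import *
err([BLK[0],BLK[1],.037],RB)
E
```

```text
time_s: 16.85
eef_pos: [0.4881, 0.261, 0.039]
eef_rot: [0.427, 0.565, 0.425, -0.563]
wrist_force: [1.4, 0.1, -0.0]
opening: 1.002
pos err tool cm [ 0.2  -0.03  0.03] rot [ 0.004 -0.001 -0.004] F [ 1.4  0.1 -0. ] op 1.002 t 16.85 q [ 0.28  0.38  1.79 -0.    0.96  0.56]
```

```bash
python3 -m creep '1 0.15 0 0 0 0 0; 0 0 0 0 0 0 0; 0 0 0 0 0 0 0; 0 0 0 0 0 0 0; 0 0 0 0 0 0 0; 0 0 0 0 0 0 0; 0 0 0 0 0 0 0'; python3 - <<'E'
from plan import *
err([BLK[0],BLK[1],.037],RB)
im,d=ctrl.camera('scene');cv2.imwrite('pics/s8.png',cv2.resize(im[210:320,330:440],None,fx=5,fy=5,interpolation=2))
E
```

```text
time_s: 17.73
eef_pos: [0.4886, 0.2614, 0.0388]
eef_rot: [0.427, 0.566, 0.425, -0.563]
wrist_force: [-1.5, 0.2, 0.7]
opening: 0.504
pos err tool cm [ 0.18 -0.06  0.08] rot [ 0.004 -0.002 -0.006] F [-1.5  0.2  0.7] op 0.504 t 17.725 q [ 0.28  0.38  1.79 -0.    0.96  0.56]
```

View pics/s8.png

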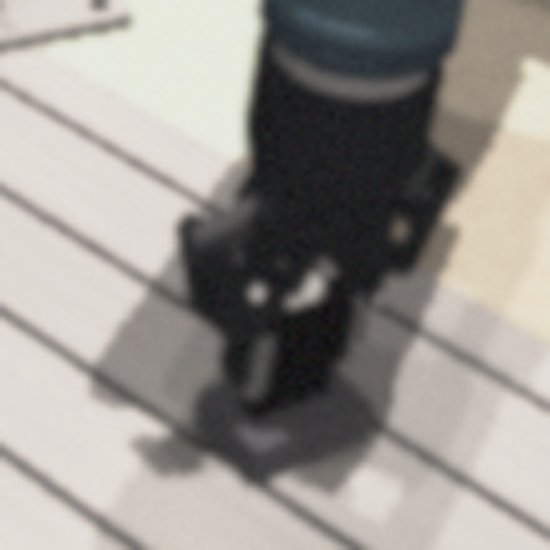

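```bash
python3 -m creep '0 -1 0 0 0 0 0; 0 -1 0 0 0 0 0; 0 -1 0 0 0 0 0; 0 -2 0 0 0 0 0; 0 -3 0 0 0 0 0; 0 -4 0 0 0 0 0; 0 -5 0 0 0 0 0; 0 -5 0 0 0 0 0; 0 -4 0 0 0 0 0; 0 0 0 0 0 0 0'; python3 - <<'E'
from plan import *
t=chute(.25,.04);t[2]=.32
err(t,CB)
plan(t,CB)
E
```

```text
time_s: 19.02
eef_pos: [0.4869, 0.2611, 0.3143]
eef_rot: [0.428, 0.568, 0.424, -0.56]
wrist_force: [-0.4, -0.5, -1.0]
opening: 0.503
pos err tool cm [-0.54 18.55 36.17] rot [-1.512 -0.409  0.392] F [-0.4 -0.5 -1. ] op 0.503 t 19.025 q [ 0.28  0.06  1.57 -0.    1.5   0.56]
10 -0.1 1.9 3.6 -0.15 -0.04 0.04; 0.2 1.3 3.9 -0.15 -0.04 0.04; 0.4 0.7 4 -0.15 -0.04 0.04; 0.5 0.1 4 -0.15 -0.04 0.04; 0.7 -0.6 4 -0.15 -0.04 0.04; 0.8 -1.2 3.8 -0.15 -0.04 0.04; 0.9 -1.7 3.5 -0.15 -0.04 0.04; 0.9 -2.3 3.2 -0.15 -0.04 0.04; 1 -2.8 2.8 -0.16 -0.04 0.04; 0.9 -3.2 2.3 -0.15 -0.04 0.03
```

```bash
python3 -m creep '0 -0.1 1.9 3.6 -0.15 -0.04 0.04; 0 0.2 1.3 3.9 -0.15 -0.04 0.04; 0 0.4 0.7 4 -0.15 -0.04 0.04; 0 0.5 0.1 4 -0.15 -0.04 0.04; 0 0.7 -0.6 4 -0.15 -0.04 0.04; 0 0.8 -1.2 3.8 -0.15 -0.04 0.04; 0 0.9 -1.7 3.5 -0.15 -0.04 0.04; 0 0.9 -2.3 3.2 -0.15 -0.04 0.04; 0 1 -2.8 2.8 -0.16 -0.04 0.04; 0 0 0 0 0 0 0'; python3 - <<'E'
from plan import *
t=chute(.25,.04);t[2]=.32
err(t,CB)
plan(chute(.24,.025),CB)
E
```

```text
time_s: 20.27
eef_pos: [0.5598, -0.099, 0.3125]
eef_rot: [0.835, 0.127, 0.507, -0.173]
wrist_force: [-0.5, -0.3, -0.6]
opening: 0.505
pos err tool cm [ 0.22 -3.21  2.35] rot [-0.133 -0.05   0.03 ] F [-0.5 -0.3 -0.6] op 0.505 t 20.275 q [-0.39 -0.21  1.9   0.02  0.98 -1.53]
2 2.8 -1.8 -0.6 -0.07 -0.02 0.02; 2.8 -1.8 -0.9 -0.06 -0.03 0.01
```

```bash
python3 -m creep '0 1 -1.5 -0.4 -0.07 -0.02 0.02; 0 1 -1 -0.5 -0.06 -0.03 0.01; 0 1 -0.5 -0.3 0 0 0; 0 0 0 0 0 0 0; 0 0 0 0 0 0 0'; python3 - <<'E'
from plan import *
err(chute(.22,.012),CB)
E
```

```text
time_s: 20.9
eef_pos: [0.551, -0.1245, 0.2764]
eef_rot: [0.855, 0.079, 0.496, -0.13]
wrist_force: [0.6, 0.5, -0.9]
opening: 0.503
pos err tool cm [ 4.35 -0.82 -1.42] rot [-0.008 -0.005 -0.003] F [ 0.6  0.5 -0.9] op 0.503 t 20.9 q [-0.49 -0.22  2.    0.13  0.86 -1.81]
```

```bash
python3 -m creep '0 1 -0.5 -0.7 -0.01 0 0; 0 1 -0.3 -0.5 0 0 0; 0 1 0 -0.1 0 0 0; 0 0 0 0 0 0 0; 0 0 0 0 0 0 0'; python3 - <<'E'
from plan import *
err(chute(.21,.008),CB)
for c,r in(('top',(270,140,350,240)),('scene',(180,140,290,260))):
    im,d=ctrl.camera(c)
    l,t,rr,b=r
    cv2.imwrite(f'pics/z{c}9.png',cv2.resize(im[t:b,l:rr],None,fx=5,fy=5,interpolation=2))
E
```

```text
time_s: 21.52
eef_pos: [0.5527, -0.133, 0.2418]
eef_rot: [0.855, 0.075, 0.497, -0.127]
wrist_force: [-0.8, 0.1, -0.5]
opening: 0.504
pos err tool cm [ 2.14 -0.04 -0.46] rot [ 0.002 -0.005 -0.003] F [-0.8  0.1 -0.5] op 0.504 t 21.525 q [-0.5  -0.18  2.03  0.15  0.78 -1.86]
```

View pics/zscene9.png

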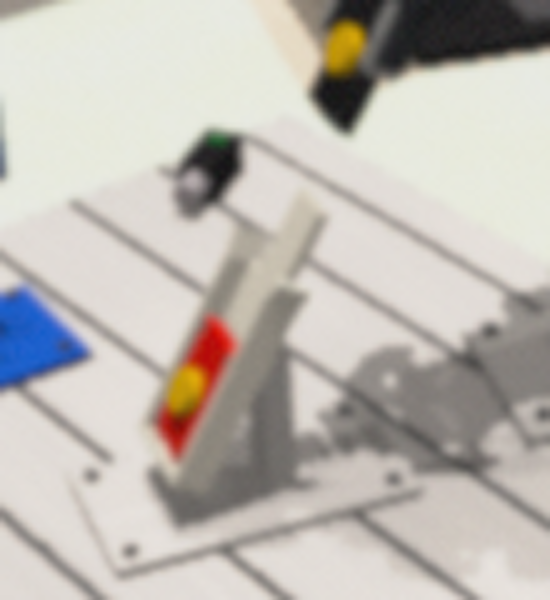

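View pics/ztop9.png

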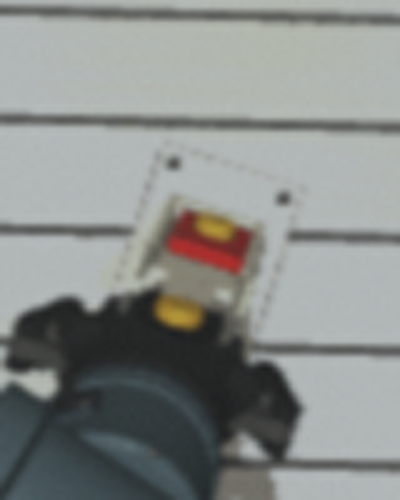

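```bash
python3 - <<'E'
from lidfit import *
for c,r in(('top',(270,140,350,240)),('scene',(180,135,290,260))):
    im,d=ctrl.camera(c)
    x,n,e=lidfit(c,im,d,r,1,'y'); print(c,'offset mm tool',x.round(1),n,e.round(2))
E
```

```text
top offset mm tool [-0.3 -0.4 -1.3] 36 0.66
scene offset mm tool [ 1.3 -0.2 -0.8] 73 0.72
```

```bash
python3 -m creep '0 1 0 -0.2 0 0 0; 0 1 0 -0.1 0 0 0; 0 0.5 0 0 0 0 0; 0 0 0 0 0 0 0; 0 0 0 0 0 0 0'; python3 - <<'E'
from plan import *
err(chute(.165,.008),CB)
E
```

```text
time_s: 22.35
eef_pos: [0.5628, -0.136, 0.2172]
eef_rot: [0.855, 0.075, 0.496, -0.127]
wrist_force: [-0.9, -0.2, -0.5]
opening: 0.502
pos err tool cm [ 3.98 -0.06 -0.14] rot [ 0.002 -0.005 -0.003] F [-0.9 -0.2 -0.5] op 0.502 t 22.35 q [-0.5  -0.12  2.03  0.15  0.72 -1.86]
```

```bash
python3 -m creep '0 1 -0.05 -0.1 0 0 0; 0 1 0 0 0 0 0; 0 1 0 0 0 0 0; 0 0 0 0 0 0 0; 0 0 0 0 0 0 0'; python3 - <<'E'
from plan import *
err(chute(.145,.008),CB)
E
```

```text
time_s: 22.98
eef_pos: [0.577, -0.1408, 0.1886]
eef_rot: [0.855, 0.075, 0.496, -0.127]
wrist_force: [0.3, -0.3, -0.3]
opening: 0.504
pos err tool cm [ 2.75 -0.02 -0.02] rot [ 0.002 -0.005 -0.003] F [ 0.3 -0.3 -0.3] op 0.504 t 22.975 q [-0.49 -0.04  2.02  0.16  0.65 -1.87]
```

```bash
python3 -m creep '0 1 0 0 0 0 0; 0 1 0 0 0 0 0; 0 0.8 0 0 0 0 0; 0 0 0 0 0 0 0; 0 0 0 0 0 0 0'; python3 - <<'E'
from plan import *
err(chute(.125,.007),CB)
for c,r in(('top',(270,140,350,240)),('scene',(180,140,290,260))):
    im,d=ctrl.camera(c)
    l,t,rr,b=r
    cv2.imwrite(f'pics/z{c}10.png',cv2.resize(im[t:b,l:rr],None,fx=5,fy=5,interpolation=2))
E
```

```text
time_s: 23.6
eef_pos: [0.5914, -0.1452, 0.1626]
eef_rot: [0.855, 0.075, 0.496, -0.127]
wrist_force: [0.1, 0.1, -0.3]
opening: 0.506
pos err tool cm [ 1.76 -0.02 -0.12] rot [ 0.002 -0.005 -0.003] F [ 0.1  0.1 -0.3] op 0.506 t 23.6 q [-0.49  0.04  2.01  0.17  0.59 -1.88]
```

View pics/zscene10.png

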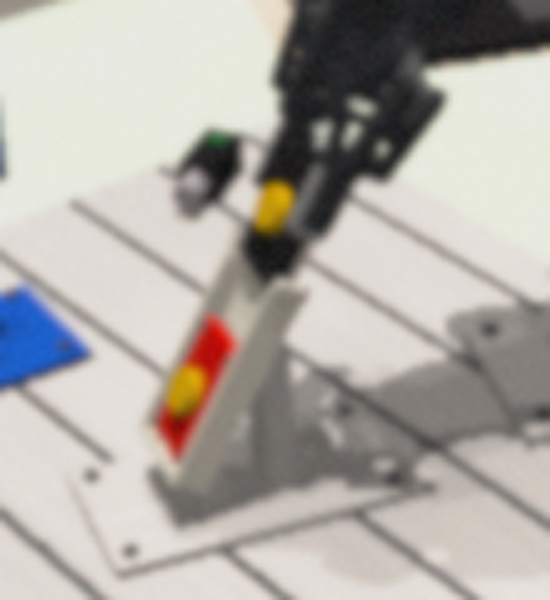

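The black lid is entering the mouth at about (270,260) with its boss up and no contact force. I'll go the last 17 mm to s = 0.125.

```bash
python3 -m creep '0 0.9 0 -0.1 0 0 0; 0 0.8 0 0 0 0 0; 0 0 0 0 0 0 0; 0 0 0 0 0 0 0'; python3 - <<'E'
from plan import *
err(chute(.125,.007),CB)
for c,r in(('top',(270,140,350,240)),('scene',(180,140,290,260))):
    im,d=ctrl.camera(c)
    l,t,rr,b=r
    cv2.imwrite(f'pics/z{c}11.png',cv2.resize(im[t:b,l:rr],None,fx=5,fy=5,interpolation=2))
E
```

```text
time_s: 24.2
eef_pos: [0.5992, -0.1476, 0.1468]
eef_rot: [0.856, 0.075, 0.496, -0.127]
wrist_force: [-0.4, 0.6, -0.3]
opening: 0.507
pos err tool cm [-0.03 -0.02 -0.05] rot [ 0.002 -0.004 -0.003] F [-0.4  0.6 -0.3] op 0.507 t 24.2 q [-0.48  0.08  2.    0.18  0.55 -1.88]
```

View pics/zscene11.png

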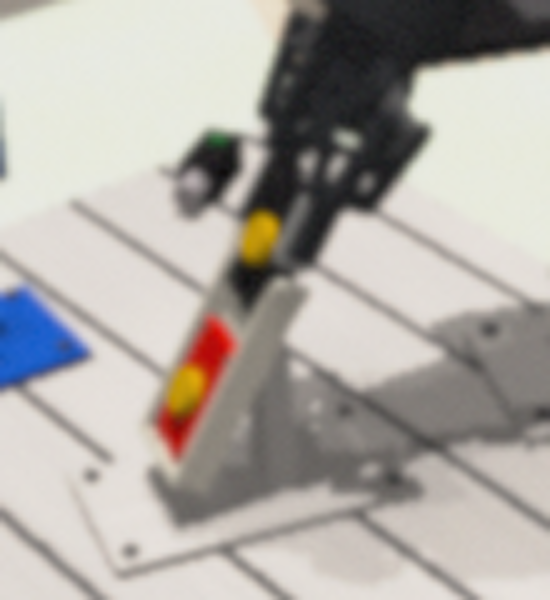

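```bash
python3 -m creep '0 0 0 -0.1 0 0 0; 0 0 0 0 0 0 0; 0.6 0 0 0 0 0 0; 0.7 0 0 0 0 0 0; 0.9 0 0 0 0 0 0; 1 0 0 0 0 0 0; 1 0 0 0 0 0 0; 1 0 0 0 0 0 0'; python3 - <<'E'
from lidfit import *
err(chute(.125,.006),CB)
for c,r in(('top',(270,140,350,240)),('scene',(180,140,290,260))):
    im,d=ctrl.camera(c)
    l,t,rr,b=r
    cv2.imwrite(f'pics/z{c}12.png',cv2.resize(im[t:b,l:rr],None,fx=5,fy=5,interpolation=2))
E
```

```text
time_s: 25.3
eef_pos: [0.5988, -0.1476, 0.1475]
eef_rot: [0.856, 0.075, 0.495, -0.128]
wrist_force: [-0.1, -0.5, 0.7]
opening: 0.993
pos err tool cm [ 0.06 -0.   -0.15] rot [ 0.002 -0.002 -0.003] F [-0.1 -0.5  0.7] op 0.993 t 25.3 q [-0.48  0.08  2.    0.18  0.55 -1.89]
```

View pics/zscene12.png

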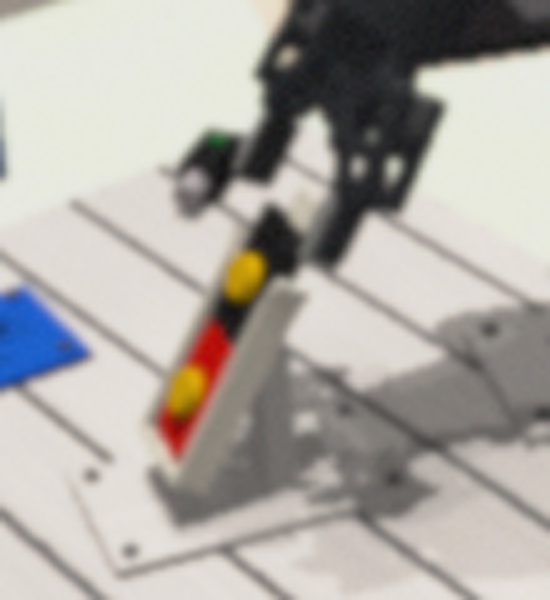

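Both lids are in. Now I'll back out and check the final state.

```bash
python3 -m creep '1 -2 0 0 0 0 0; 1 -4 0 0 0 0 0; 1 -4 0 0 0 0 0; 1 -4 0 0 0 0 0; 1 -4 0 2 0 0 0; 1 -3 0 0 0 0 0; 1 0 0 0 0 0 0; 1 0 0 0 0 0 0'; python3 - <<'E'
from plan import *
W={}
for c,r in(('top',(270,140,350,240)),('scene',(180,140,290,260))):
    im,d=ctrl.camera(c); cv2.imwrite(f'pics/{c}13.png',im)
    l,t,rr,b=r
    cv2.imwrite(f'pics/z{c}13.png',cv2.resize(im[t:b,l:rr],None,fx=5,fy=5,interpolation=2))
    P,px,ok=pts(c,d,r); h=cv2.cvtColor(im,cv2.COLOR_BGR2HSV)[px[:,1],px[:,0]]
    L=P-STOP; L=np.c_[L@-D,L@np.cross(N,-D),L@N]
    y=ok&(h[:,1]>120)&(h[:,0]>18)&(h[:,0]<35)&(h[:,2]>80)&(L[:,2]>-.01)&(L[:,2]<.04)&(abs(L[:,1])<.03)
    for lo,hi in((0,.07),(.07,.14)):
        m=y&(L[:,0]>lo)&(L[:,0]<hi)
        if m.any(): print(c,lo,m.sum(),(np.median(L[m],0)*1000).round(1))
    m=ok&(h[:,1]>150)&((h[:,0]<10)|(h[:,0]>172))&(abs(L[:,1])<.03)&(L[:,0]<.1)
    print('red',(L[m].min(0)*1000).round(1),(L[m].max(0)*1000).round(1))
    m=ok&(h[:,2]<45)&(abs(L[:,1])<.024)&(L[:,0]<.15)&(L[:,0]>.06)&(L[:,2]>.004)&(L[:,2]<.02)
    if m.any(): print('black',(np.median(L[m],0)*1000).round(1),(L[m].min(0)*1000).round(1),(L[m].max(0)*1000).round(1))
E
```

```text
time_s: 26.4
eef_pos: [0.5121, -0.1214, 0.3442]
eef_rot: [0.856, 0.075, 0.496, -0.128]
wrist_force: [-0.6, 0.4, 0.1]
opening: 0.999
top 0 21 [45.1  3.2 16.9]
top 0.07 35 [115.4   2.1  15.2]
red [ 20.3 -15.1   9. ] [68.7 21.2 11.5]
black [137.4   4.    9.6] [ 79.5 -16.3   4.6] [144.2  21.8  11.7]
scene 0 44 [37.7 -3.1 17.4]
scene 0.07 68 [107.2  -4.6  17.2]
red [  5.5 -16.4   7.4] [74.8 20.1 12.1]
black [127.4  -4.4   9.7] [ 76.5 -22.5   5. ] [139.6  15.4  12.6]
```

View pics/zscene13.png

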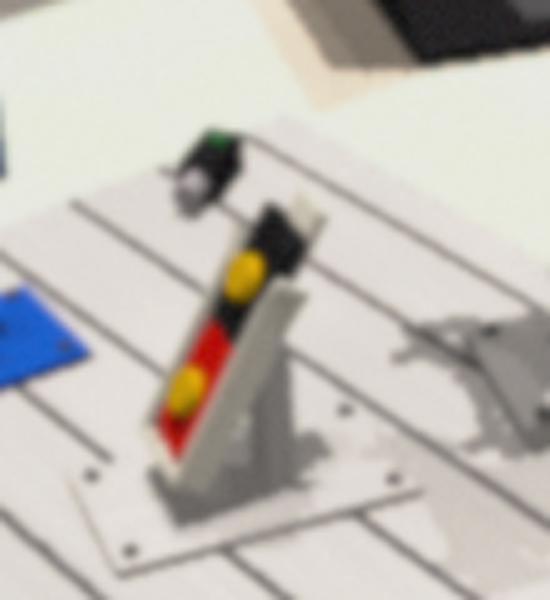

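View pics/scene13.png

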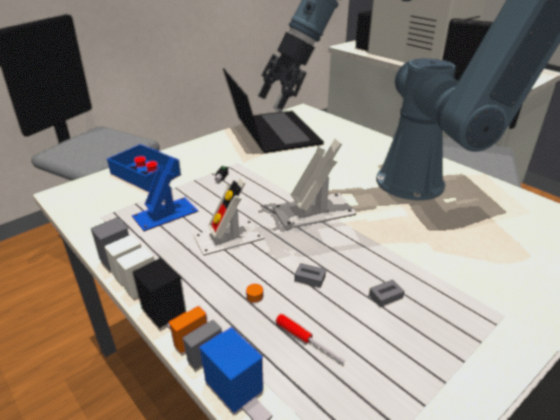

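Both lids lie flat and end to end, at scene pixels (217,217) for red and (229,193) for black. The stands are empty and the other things haven't moved. Handing in.

```bash
python3 -c "
from bench import ctrl
print(ctrl.hand_in())"
```

```text
the job is handed in; nothing more can be done
None
```

Both lids are in the smaller white chute with their yellow bosses up, and I have handed the job in. The red lid went in first and rests against the stop, and the black lid is directly behind it. It took about 26.5 s of the 62 s allowed, and no check during the work showed more than about 2 N at the wrist.

- **Position along the chute:** the final scene-camera check put the boss centres 38 mm and 107 mm up from the stop, against the ideal 35 mm and 105 mm. The spacing of about 70 mm means the lids are touching end to end.
- **Disagreement between cameras:** the top camera read 45 mm and 115 mm, about 8 mm farther up. I put this down to its steep view of the bosses, partly because both cameras give the same 70 mm spacing. The close-up pictures show no gap at the stop.
- **Lying flat:** the boss faces read 15–17 mm above the chute floor, where 18 mm is ideal, and the lid faces about 10 mm. Both lids are flat to within measuring error.
- **Surroundings:** in the last picture both stands were empty, the other things on the bench looked unmoved, and the open gripper was clear of everything.

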